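# Back off the rosette turntable one notch

### The arm

A 7-joint arm with a two-finger parallel gripper is mounted at the origin on the work surface. World frame = base frame: x ahead of the robot, y to its left, z up, the work surface at z = 0. Lengths are in m, angles in rad, forces in N, time in s.
With the tool pointing down it reaches from about 0.425 to 0.875 m from the base axis. Payload 4.7 kg.
Tool frame: the origin (TCP) lies on the centre line of the jaws, within the pads' length; the fingertips stand ahead of it and the grasp point (between the pads) lies 2 mm behind it (nose_length is the z of the fingertips in the tool frame, in m); z points along the fingers, y is the line along which they close (so a half turn about z gives the same grasp; the last joint's range is limited). The gripper opens to 87 mm and grips with 3 to 60 N. Pads are 19 mm wide; open, the fingers measure 117 mm over their backs; the gripper's body (75 mm by 190 mm) begins 51 mm behind the grasp point.
Start: joints at [1.134, 0.321, -0.07, 1.45, 0.023, 1.371, -0.057], TCP at [0.283, -0.585, 0.208] pointing down, gripper open.
Joint ranges: [-2.86, 2.86], [-0.3, 2.09], [-1.38, 1.24], [0.06, 2.45], [-1.56, 4.7], [0.09, 2.05], [-2.69, 2.69]. Speed limits (rad/s): [2.57, 2.57, 3.14, 3.14, 3.14, 3.14, 3.14].

### API

Orientations are given as a rotation vector (axis times angle).
In Python, from bench import * gives the robot as it stands.
- The arm moves only by the tool send_rows, never from a script. Its arguments are lists of equal length, an entry for each row: "xyz": the shift along the tool's x, y, z in mm, a list of three; "dr": the turn, a rotation vector about the tool's x, y, z in rad, a list of three. A call has exactly 10 rows; each row is the pose to reach, as a shift and turn from the pose commanded when the call began, along the tool's axes at that moment; what a row does not reach only later rows make up. A row lasts 1/12 s, in which the tool goes at most 41.7 mm and 7.16 degrees, less where a joint would pass 70% of its speed; a pose out of reach is approached as far as the arm can. A call with a gripper value outside its range is refused whole. "jaw" is the finger opening in mm, from 0 to 87, set as the call begins (left out, the last holds). The fingers move at their own pace and stop on an object; "grip_force" is the grip in N (left out, the last holds). Time passes only in rows, so rows that repeat a pose let the fingers close, or fill a call up. It gives the time, the measured TCP pose, the force, the opening and the grip force at its end, in the units of the state.
- get_state(): the state, without advancing time (a new reading comes with each control period).
- get_image(name): name is "scene" or "side" or "wrist"; returns the picture (384x512x3 uint8, red, green, blue); there is no depth.
- calibration(name): a dict with "vfov" (degrees; the focal length in pixels is half the picture's height over the tangent of half this angle, whatever the lens; pixels are square), "cx", "cy" (the principal point, pixels), "rvec" (rotation vector, rad) and "tvec" (3), from world to camera coordinates, as OpenCV has them; the wrist camera has in their place "hand_eye" (4x4, takes a point from camera to tool coordinates, whose origin is the TCP and whose axes are the flange's). Camera axes: x right, y down, z forward; pixel columns grow to the right and rows downward; lengths in m; the calibration is good to about 2 mm. A picture is of the moment at which its call begins: read the wrist's pose just before it. calibration takes no time and is no camera call.
- close_job(): hands the job in; it is judged then, once.
The state is a dict: "time": time; "joint_positions": joint angles; "qd": joint speeds; "joint_torque": joint torques, N m; "position": TCP position; "tool_rot": TCP orientation; "ft_force": force on the tool from outside, world axes, zero at the start; "torque": the same for the moment, N m; "grip_width": opening from 0.0 (shut) to 1.0 (fully open); "grip_force": force on a finger pad.
Only numpy, scipy, OpenCV 4.12 (cv2) and the standard library are available. Lean on these libraries where they do the work, as an engineer would, in place of code of your own. Each camera call takes 0.05 s, during which the arm holds its last target. There are 200 camera calls.

### The job

The rosette turntable on the luthier's bench has been fed one notch too far. With a fingertip push the pawl's ball-topped tail over until its nose lifts out of the toothed rim and the pawl rests tipped back, then push one of the upright studs to turn the disc backward (clockwise seen from above) by one notch, and push the tail over again so that the pawl's nose drops fully into that notch. Only push, gently, with the fingers: do not pinch or grip the ball or the studs, and leave the loose things around it where they are.

Things in the scene. Friction and masses are not known exactly. Their poses are not given: they have to be found in the camera images.
- fixture: indexing turntable, screwed to the bench: plywood base 260 x 270 x 18 mm, on it an aluminium disc of 216 mm diameter whose flat top is 46 mm above the bench and carries a low round rosette blank (6 mm thick, 112 mm across). Origin: centre of the base's underside, on the bench, on the disc's axis. Its z is up; the steel pawl stands at its +y side.
- turntable (a joint): rotation of the disc in rad, positive = forward = counter-clockwise from above. One notch = 30 degrees = 0.5236. Pawl down in the starting notch, the disc has play from 0 (tooth's upright face on the nose, blocking backward) to about +0.14 (nose meets the next ramp); one notch back the play is -0.52 to -0.38, so at -0.45 the nose drops in freely. It stays where left; 2 N at a stud turns it.
- pawl (a joint): rotation of the pawl in rad: 0 = nose fully down, 1.0 = tipped right back on its stop. Swings about a level axis parallel to the fixture's y through pawl_hinge; positive moves the ball toward the fixture's +x and lifts the nose. Top-heavy: released below about 0.5 it falls shut, above it falls open and stays. Under 1 N at the ball moves it.
- pawl_hinge (a point): axis of the pawl, 66 mm above the bench, at (55, 95) mm in the fixture's x, y.
- ball (a point): centre of the steel ball, 26 mm diameter, at the end of the pawl's upright tail (8 mm rod), 70 mm from the hinge axis. Pawl down: 24 mm toward the fixture's -x from the hinge and 66 mm above it (132 mm above the bench); tipped back: 42 mm toward +x and 56 mm above it. Nothing stands beside the ball; the bracket at its +y side is 90 mm high.
- nose (a point): middle of the underside of the pawl's nose (8 x 14 mm), at the end of the arm 55 mm from the hinge toward the fixture's -x, 95 mm from the disc's axis; pawl down it is 4 mm above the disc's flat top.
- table_centre (a point): axis of the disc, at its flat top, 46 mm above the bench. Round the rim, 85 to 105 mm from this axis, stand 12 dark steel saw teeth, 12 mm high, each with an upright face and a ramp falling counter-clockwise from it.
- stud0 (a point): centre of the top of one of four equal upright steel studs on the disc, 16 mm diameter, 60 mm tall (top 106 mm above the bench), 70 mm from the disc's axis, 90 degrees apart; at turntable = 0 this one stands 45 degrees counter-clockwise from the fixture's x. The teeth beside it reach 58 mm above the bench.
- stud1 (a point): centre of the top of one of four equal upright steel studs on the disc, 16 mm diameter, 60 mm tall (top 106 mm above the bench), 70 mm from the disc's axis, 90 degrees apart; at turntable = 0 this one stands 135 degrees counter-clockwise from the fixture's x. The teeth beside it reach 58 mm above the bench.
- stud2 (a point): centre of the top of one of four equal upright steel studs on the disc, 16 mm diameter, 60 mm tall (top 106 mm above the bench), 70 mm from the disc's axis, 90 degrees apart; at turntable = 0 this one stands 225 degrees counter-clockwise from the fixture's x. The teeth beside it reach 58 mm above the bench.
- stud3 (a point): centre of the top of one of four equal upright steel studs on the disc, 16 mm diameter, 60 mm tall (top 106 mm above the bench), 70 mm from the disc's axis, 90 degrees apart; at turntable = 0 this one stands 315 degrees counter-clockwise from the fixture's x. The teeth beside it reach 58 mm above the bench.
- glue: white glue bottle, 52 mm diameter, 130 mm tall, standing; origin at the centre of its underside. Leave alone.
- block_a: loose pine clamping block 50 x 40 x 36 mm; origin at the centre of its underside. Leave alone.
- block_b: loose pine clamping block 40 x 55 x 36 mm; origin at the centre of its underside. Leave alone.
- chisel: chisel lying flat, about 240 mm long and 28 mm thick, along its own x, wooden handle to -x; origin below its middle on the bench. Leave alone.

How it is judged:
By the outcome, as a careful person would: the job done as asked, in the order asked, and still so for the second after the job is handed in, with the robot touching nothing.
It also fails if it takes over 61 s, if anything falls off the work surface, if the arm or the gripper's body presses on something with over 40 N, if the wrist force passes 120 N, or if a joint passes its speed limit or range.

## Working session

There is one attempt and no reset: what is moved stays moved. The work goes in short steps, Python scripts to look and compute and a tool call to move; the robot and the scene stay as the last step left them, time stands still between calls to the robot, and variables do not carry over. Pictures are saved under pics/ and viewed, at most 10 in all, crops included, and the job is handed in when it is done.

Besides the shell and the picture viewer there is one more tool, called after ">>>" as name(argument=value, ...) on one line, values as JSON. send_rows: Moves the arm, as the interface text tells. Its arguments: {"type":"object","properties":{"xyz":{"type":"array"},"dr":{"type":"array"},"jaw":{"type":"number"},"grip_force":{"type":"number"}},"required":["xyz","dr"]}

```bash
mkdir -p pics; python3 - <<'E'
from bench import *
import cv2
s=get_state();print(s)
for n in ("scene","side"):
    im=get_image(n);cv2.imwrite(f"pics/{n}0.png",im[:,:,::-1]);print(n,calibration(n))
a=cv2.imread("pics/scene0.png");b=cv2.imread("pics/side0.png")
print(calibration("wrist"))
E
```

```text
{'time': 0.0, 'joint_positions': array([ 1.1341045 ,  0.32181216, -0.07007063,  1.45170209,  0.02262551,
        1.37077768, -0.05690397]), 'qd': array([-1.27953834e-03,  1.20160810e-03, -5.31165295e-04,  7.16116620e-05,
        1.08763578e-03, -7.56840818e-04, -1.26310306e-03]), 'joint_torque': array([ 1.52195648e-04, -4.91282701e+01, -4.04270198e-01, -3.12522376e+01,
       -6.42093318e-02,  4.38585004e-02,  1.80619727e-04]), 'position': array([ 0.28287242, -0.58456906,  0.20725487]), 'tool_rot': array([-3.06033645e+00, -7.01741305e-01,  8.66059411e-04]), 'ft_force': array([ 0.76905268, -0.22652549,  0.60135943]), 'torque': array([-0.01596131, -0.04223161,  0.03555236]), 'grip_force': 0.0, 'grip_width': 0.9992859425756899}
scene {'vfov': 51.83042461510834, 'cx': 257.57921498271645, 'cy': 187.74145865973023, 'rvec': array([ 2.38485045,  0.7102104 , -0.2567703 ]), 'tvec': array([-0.52833828, -0.15657419,  1.21339039])}
side {'vfov': 57.55465310001006, 'cx': 258.8905833785405, 'cy': 183.81965384581474, 'rvec': array([ 0.63286794, -2.62478332,  1.22581809]), 'tvec': array([0.53479585, 0.21762345, 0.63059045])}
{'vfov': 64.27992904722929, 'cx': 257.99319569513125, 'cy': 193.64417776169927, 'hand_eye': array([[ 5.91836905e-04, -9.69128353e-01, -2.46556047e-01,
         6.70593095e-02],
       [ 9.99998848e-01,  9.18175539e-04, -1.20862469e-03,
        -1.09724587e-04],
       [ 1.39769418e-03, -2.46555047e-01,  9.69127781e-01,
        -1.76719952e-01],
       [ 0.00000000e+00,  0.00000000e+00,  0.00000000e+00,
         1.00000000e+00]])}
```

View pics/scene0.png

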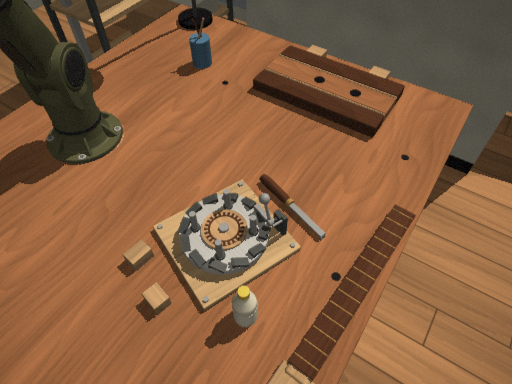

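View pics/side0.png

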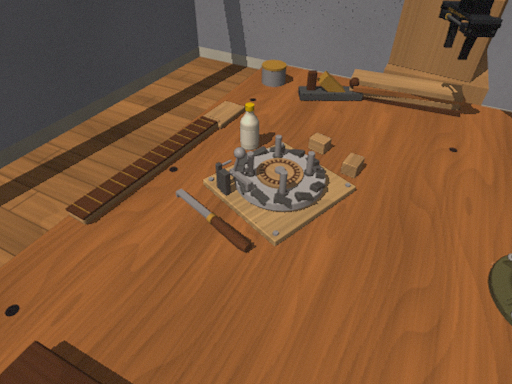

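Scene view: the turntable base spans about (153–299, 181–304), with the pawl at about (270, 210), glue at (244, 308) and the chisel at (290, 205). Side view: the base is at (204–354, 140–248) and the ball at about (240, 153). I'll zoom in next.

```bash
python3 - <<'E'
import cv2
a=cv2.imread("pics/scene0.png")[175:310,150:310];b=cv2.imread("pics/side0.png")[125:255,195:360]
cv2.imwrite("pics/sc1.png",cv2.resize(a,None,fx=4.4,fy=4.4,interpolation=cv2.INTER_CUBIC))
cv2.imwrite("pics/si1.png",cv2.resize(b,None,fx=4.4,fy=4.4,interpolation=cv2.INTER_CUBIC))
E
```

```text
(no output)
```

View pics/sc1.png

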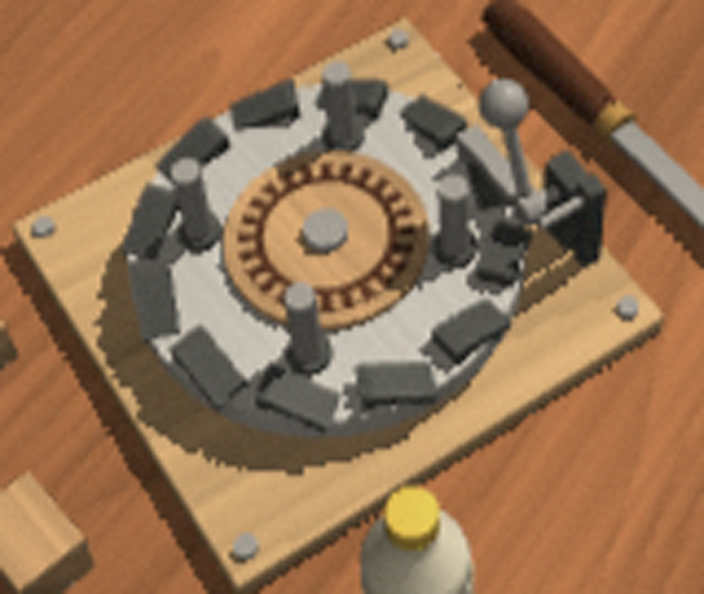

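View pics/si1.png

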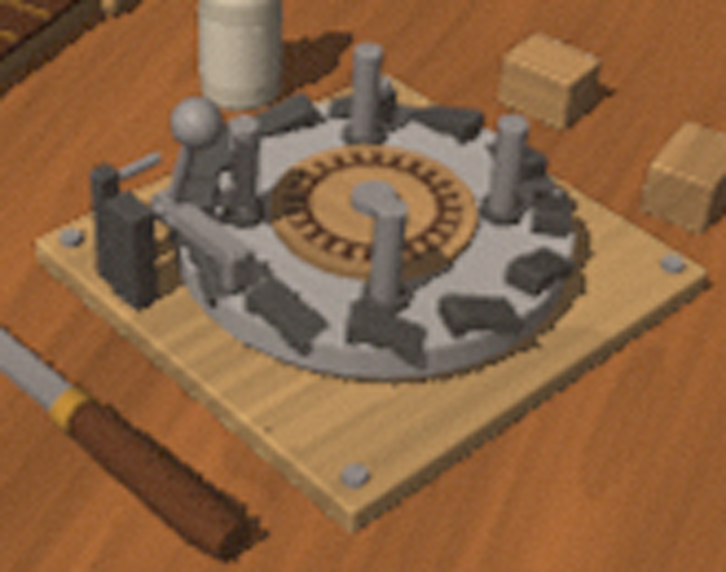

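Scene crop: stud tops are at (336,70), (187,168), (300,293) and (455,185), with the ball at (505,103). Side crop: tops are at (390,205), (512,122), (369,50) and (245,124), with the ball at (197,121). I'll fit the pose to these.

```bash
cat > h.py <<'E'
import numpy as np, cv2
from bench import *
from scipy.optimize import least_squares
from scipy.spatial.transform import Rotation as R
def proj(n,P):
    c=calibration(n);f=192/np.tan(np.radians(c['vfov']/2))
    return cv2.projectPoints(np.atleast_2d(P).astype(float),c['rvec'],c['tvec'],np.array([[f,0,c['cx']],[0,f,c['cy']],[0,0,1]]),None)[0][:,0]
def fx(p,L): # fixture->world, L in mm
    return R.from_euler('z',p[2]).apply(np.atleast_2d(L)/1000.)+[p[0],p[1],0]
def local(th,q):
    st=[[70*np.cos(a+th),70*np.sin(a+th),106] for a in np.radians([45,135,225,315])]
    b=np.arctan2(66,-24)-q
    return np.array([[-130,135,18],[130,135,18],[130,-135,18],[-130,-135,18]]+st+[[55+70*np.cos(b),95,66+70*np.sin(b)]])
E
python3 - <<'E'
from h import *
S=np.array([[405,18],[663,320],[240,590],[15,222],[455,185],[336,70],[187,168],[300,293],[505,103]])
D=np.array([[355,520],[38,243],[400,75],[706,272],[245,124],[390,205],[512,122],[369,50],[197,121]])
S=(S+.5)/4.4-.5+[150,175];D=(D+.5)/4.4-.5+[195,125]
def r(v): 
    P=fx(v,local(v[3],v[4])); return np.r_[proj('scene',P)-S,proj('side',P)-D].ravel()
best=min((least_squares(r,[.6,-.1,y,0.05,0],loss='soft_l1') for y in np.arange(-3,3.2,1)),key=lambda o:o.cost)
v=best.x;print(v,best.cost);print(r(v).reshape(2,-1,2).round(1).tolist())
np.save('pose.npy',v)
print((fx(v,local(v[3],v[4]))*1000).round())
# glue cap, z=.13 ray
from scipy.optimize import fsolve
def ray(n,uv,z): return fsolve(lambda x:(proj(n,[x[0],x[1],z])[0]-uv),[v[0],v[1]])
print('glue',ray('scene',np.array([415,505])/4.4+[150,175],.13),'handle end',ray('scene',[263,178],.02),'tip',ray('scene',[323,236],.01),'blks',ray('scene',[136,251],.036),ray('scene',[154,293],.036))
print('tool axes',R.from_rotvec(get_state()['tool_rot']).as_matrix().round(3))
E
```

```text
[ 0.57485999 -0.05919828 -0.38686623  0.10139452  0.01125037] 10.571655525176586
[[[0.2, -1.1], [0.7, -1.6], [-1.1, -0.8], [-1.4, -0.2], [-0.4, 0.0], [0.0, 0.1], [-0.4, 0.0], [-0.2, 0.1], [-0.2, -0.0]], [[-0.6, -1.3], [-1.5, -1.0], [-4.3, -1.5], [0.9, -0.7], [-0.5, -0.1], [0.2, 0.5], [0.3, 0.1], [-0.2, -0.1], [-0.4, 0.2]]]
[[ 505.  115.   18.]
 [ 746.   17.   18.]
 [ 644. -233.   18.]
 [ 404. -135.   18.]
 [ 636.  -26.  106.]
 [ 541.    2.  106.]
 [ 513.  -93.  106.]
 [ 608. -121.  106.]
 [ 640.   17.  132.]]
glue [ 0.72690908 -0.18921121] handle end [0.55552146 0.14389577] tip [0.77638072 0.0748076 ] blks [ 0.43414772 -0.2156901 ] [ 0.54040543 -0.26988895]
tool axes [[ 0.9    0.436 -0.001]
 [ 0.436 -0.9    0.001]
 [-0.    -0.002 -1.   ]]
```

```bash
cat >> h.py <<'E'
import bench
NL=getattr(bench,'nose_length',None)
def go(x,y,ztip,yaw=0,nl=None):
    nl=NL if nl is None else nl
    v=np.load('pose.npy');s=get_state();M=R.from_rotvec(s['tool_rot'])
    a=v[2]+yaw;c,d=np.cos(a),np.sin(a)
    T=R.from_matrix(np.array([[c,d,0],[d,-c,0],[0,0,-1.]]))
    w=fx(v,[x,y,ztip])[0]+[0,0,nl]
    print('t',round(s['time'],2),'F',s['ft_force'].round(1),'tcp fix',((R.from_euler('z',-v[2]).apply(s['position']-[v[0],v[1],0])-[0,0,nl])*1000).round(1),'-> xyz',(M.inv().apply(w-s['position'])*1000).round(1),'dr',(M.inv()*T).as_rotvec().round(3))
E
python3 - <<'E'
from h import *
print([k for k in dir(bench) if not k.startswith('__')],NL)
go(-15,95,190,nl=NL or 0)
E
```

```text
['MotionError', 'calibration', 'close_job', 'get_image', 'get_state', 'nose_length'] 0.017
t 0.1 F [0.4 0.1 0.2] tcp fix [ -72.1 -596.7  190.4] -> xyz [ 552.2 -420.5    1. ] dr [-0.002  0.001  0.838]
```

>>> send_rows(xyz=[[15,-11,0],[45,-34,0],[77,-59,0],[109,-83,0],[141,-107,0],[173,-132,0],[205,-156,0],[237,-180,0],[269,-205,0],[300,-228,0]], dr=[[0,0,0.04],[0,0,0.12],[0,0,0.2],[0,0,0.3],[0,0,0.4],[0,0,0.5],[0,0,0.6],[0,0,0.7],[0,0,0.78],[0,0,0.838]], jaw=0, grip_force=5)

```text
time: 0.93
position: [0.4542, -0.2468, 0.2082]
tool_rot: [3.082, -0.61, -0.001]
ft_force: [1.5, -0.4, -0.2]
grip_width: 0.32
grip_force: 0.0
```

```bash
python3 -c "
from h import *
go(-15,95,190)"
```

```text
t 0.93 F [ 1.5 -0.4 -0.2] tcp fix [ -41.  -219.3  191.2] -> xyz [  24.8 -314.4    1.1] dr [ 0.     0.    -0.004]
```

>>> send_rows(xyz=[[2,-25,0],[5,-62,0],[8,-100,0],[11,-138,0],[14,-176,0],[17,-214,0],[20,-250,0],[23,-285,0],[25,-308,0],[25,-314,1]], dr=[[0,0,0],[0,0,0],[0,0,0],[0,0,0],[0,0,0],[0,0,0],[0,0,0],[0,0,0],[0,0,0],[0,0,0]])

```text
time: 1.77
position: [0.5963, 0.0381, 0.207]
tool_rot: [-3.082, 0.593, 0.001]
ft_force: [-0.6, 0.6, -1.0]
grip_width: 0.004
grip_force: 0.0
```

```bash
python3 -c "
from h import *
go(-10,95,118)
cv2.imwrite('pics/w1.png',get_image('side')[90:240,180:370,::-1].repeat(3,0).repeat(3,1))"
```

```text
t 1.77 F [-0.6  0.6 -1. ] tcp fix [-16.9  98.2 190. ] -> xyz [ 6.9  3.5 71.9] dr [-0.003  0.001  0.007]
```

View pics/w1.png

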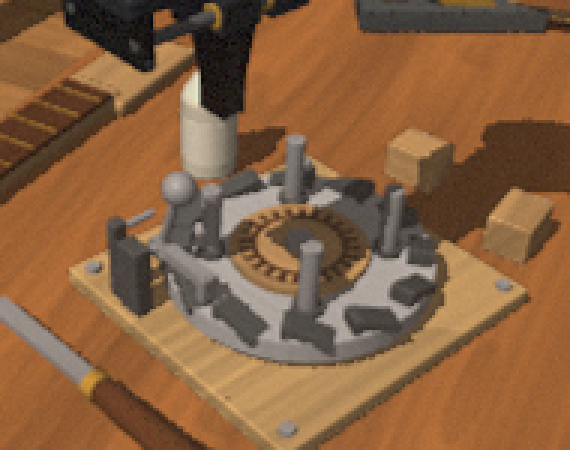

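The closed fingers hang above and to the -x side of the ball, with the tip at about pixel (254,126). I'll check that against the projection before going down.

```bash
python3 -c "
from h import *
v=np.load('pose.npy')
P=[[-16.9+a,98.2+b,190] for a in(-9.5,9.5) for b in (-15,15)]
print((proj('side',fx(v,P))-[180,90])*3)"
```

```text
[[245.79969293 146.67001962]
 [210.48136673 163.13024639]
 [226.67082718 134.49934655]
 [191.47845678 150.42092991]]
```

```bash
python3 -c "
from h import *
v=np.load('pose.npy')
out=[]
for n in('side','scene'):
    P=fx(v,[[-16.9+a,98.2+b,z] for z in (190,207) for a,b in((-9.5,-15),(9.5,-15),(9.5,15),(-9.5,15))])
    p=proj(n,P);c=p.mean(0).astype(int)-[30,30]
    im=np.ascontiguousarray(get_image(n)[c[1]:c[1]+66,c[0]:c[0]+60,::-1]);im=cv2.resize(im,(480,528),interpolation=0)[:, :390]
    for i,q in enumerate(p): cv2.circle(im,tuple(int(t) for t in (q-c+.5)*8),3,(0,0,255) if i<4 else (0,255,0),-1)
    out.append(im)
cv2.imwrite('pics/w2.png',np.hstack(out))"
```

```text
(no output)
```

View pics/w2.png

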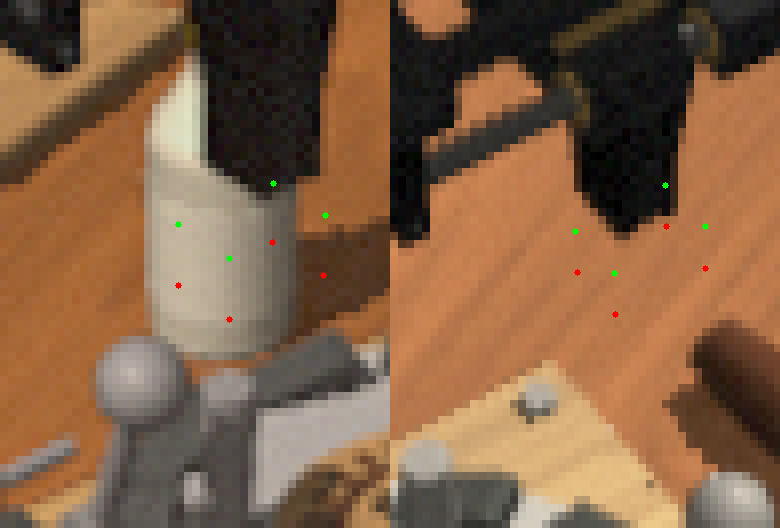

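```bash
python3 -c "
from h import *
v=np.load('pose.npy')
obs={'side':[([208,165],(1,1)),([272,195],(-1,1)),([318,175],(-1,-1))],'scene':[([190,197],(-1,-1)),([232,236],(1,-1)),([285,213],(1,1))]}
C={}
for n in obs:
    P=fx(v,[[-16.9+a,98.2+b,z] for z in (190,207) for a,b in((-9.5,-15),(9.5,-15),(9.5,15),(-9.5,15))])
    C[n]=proj(n,P).mean(0).astype(int)-[30,30]
def r(q):
    o=[]
    for n in obs:
        for uv,(a,b) in obs[n]: o.append(proj(n,fx(v,[q[0]+a*q[3],q[1]+b*q[4],q[2]]))[0]-C[n]-np.array(uv)/8+.0)
    return np.ravel(o)
s=least_squares(r,[-16.9,98.2,200,9.5,8]);print(s.x,r(s.x).round(2))
go(-10,95,118)"
```

```text
[-16.96156274  94.11133894 218.39622639  10.52075795   7.80845135] [-0.02 -0.39 -0.79  0.37 -0.28  0.11 -0.32 -0.68 -0.16  0.38 -0.77  0.17]
t 1.92 F [-0.2 -0.9 -0.4] tcp fix [-15.6  91.8 189.6] -> xyz [ 5.7 -3.3 71.6] dr [0.001 0.001 0.   ]
```

```bash
python3 -c "
from h import *
c=calibration('wrist');f=192/np.tan(np.radians(c['vfov']/2));H=np.linalg.inv(c['hand_eye'])
im=np.ascontiguousarray(get_image('wrist')[:,:,::-1])
for z,col in((17,(0,0,255)),(0,(0,255,255)),(-11,(0,255,0))):
    for a in(-9.5,9.5):
        for b in (-8,8):
            p=(H@[a/1e3,b/1e3,z/1e3,1])[:3];u=p[:2]/p[2]*f+[c['cx'],c['cy']];cv2.circle(im,tuple(int(t) for t in u),2,col,-1)
cv2.imwrite('pics/w3.png',im)"
```

```text
(no output)
```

View pics/w3.png

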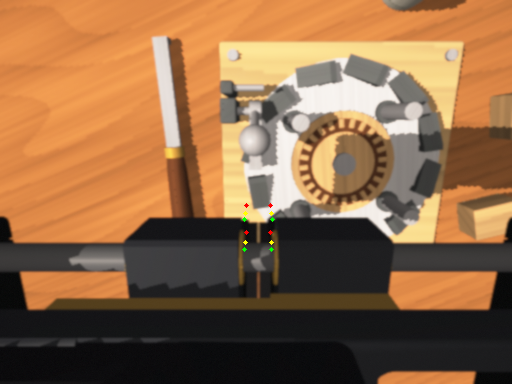

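The wrist view agrees with both fixed cameras: the closed tip sits near tool z = -11 mm, not +17. I'll pick heights that work for either value.

>>> send_rows(xyz=[[0,-3,8],[0,-3,22],[0,-3,36],[0,-3,50],[0,-3,64],[0,-3,77],[0,-3,87],[0,-3,93],[0,-3,95],[0,-3,95]], dr=[[0,0,0],[0,0,0],[0,0,0],[0,0,0],[0,0,0],[0,0,0],[0,0,0],[0,0,0],[0,0,0],[0,0,0]])

```text
time: 2.8
position: [0.5965, 0.0347, 0.112]
tool_rot: [3.083, -0.605, -0.001]
ft_force: [-0.4, -0.7, 0.3]
grip_width: 0.003
grip_force: 0.0
```

```bash
cat >> h.py <<'E'
NL=-0.011
E
python3 -c "
from h import *
go(60,95,123)"
```

```text
t 2.8 F [-0.4 -0.7  0.3] tcp fix [-15.4  95.1 123. ] -> xyz [75.4  0.1 -0.1] dr [ 0.     0.    -0.001]
```

>>> send_rows(xyz=[[6,0,0],[13,0,0],[18,0,0],[21,0,0],[24,0,0],[27,0,0],[30,0,0],[33,0,0],[36,0,0],[39,0,0]], dr=[[0,0,0],[0,0,0],[0,0,0],[0,0,0],[0,0,0],[0,0,0],[0,0,0],[0,0,0],[0,0,0],[0,0,0]])

```text
time: 3.63
position: [0.633, 0.0201, 0.1123]
tool_rot: [3.083, -0.604, -0.0]
ft_force: [-1.4, 0.7, 0.1]
grip_width: 0.002
grip_force: 0.3
```

>>> send_rows(xyz=[[3,0,0],[6,0,0],[9,0,0],[12,0,0],[16,0,0],[20,0,0],[24,0,0],[28,0,0],[32,0,0],[35,0,0]], dr=[[0,0,0],[0,0,0],[0,0,0],[0,0,0],[0,0,0],[0,0,0],[0,0,0],[0,0,0],[0,0,0],[0,0,0]])

```text
time: 4.47
position: [0.6657, 0.0066, 0.1123]
tool_rot: [3.083, -0.605, 0.0]
ft_force: [0.1, 0.3, -0.3]
grip_width: 0.009
grip_force: 0.0
```

```bash
cat >> h.py <<'E'
def shot(f):
    a=get_image('scene')[165:290,150:310,::-1];b=get_image('side')[115:240,195:355,::-1]
    cv2.imwrite(f,np.hstack([cv2.resize(i,(400,312),interpolation=2) for i in(a,b)]))
E
python3 -c "
from h import *
go(20,95,160)
shot('pics/p1.png')"
```

```text
t 4.47 F [ 0.1  0.3 -0.3] tcp fix [ 59.3  95.3 123.3] -> xyz [-39.3   0.3 -36.7] dr [ 0.    -0.    -0.001]
```

View pics/p1.png

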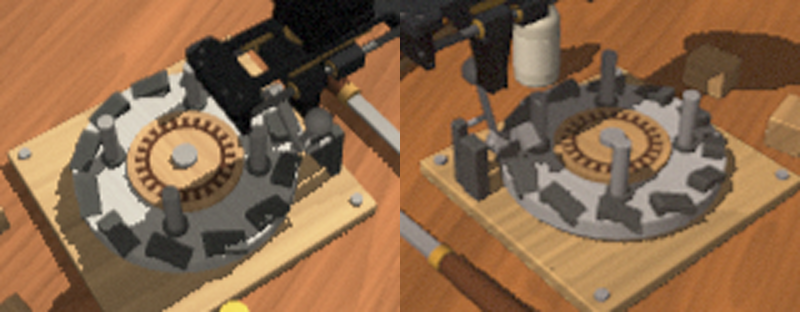

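The pawl is tipped back (ball at side crop (470,72) and scene crop (318,122)) and the finger is clear. Next I'll retract, rise, and move to the +x side of stud3.

>>> send_rows(xyz=[[-6,0,-2],[-14,0,-10],[-16,0,-25],[-16,0,-42],[-16,0,-58],[-14,4,-68],[-8,20,-70],[0,42,-70],[8,66,-70],[14,90,-70]], dr=[[0,0,0],[0,0,0],[0,0,0],[0,0,0],[0,0,0],[0,0,0],[0,0,0],[0,0,0],[0,0,0],[0,0,0]])

```text
time: 5.4
position: [0.6443, -0.0826, 0.1837]
tool_rot: [3.083, -0.603, 0.003]
ft_force: [0.3, -0.7, 0.1]
grip_width: 0.006
grip_force: 0.0
```

>>> send_rows(xyz=[[5,24,0],[11,44,0],[15,54,0],[16,56,5],[16,56,20],[16,56,40],[16,56,60],[16,56,80],[16,56,93],[16,56,98]], dr=[[0,0,0],[0,0,0],[0,0,0],[0,0,0],[0,0,0],[0,0,0],[0,0,0],[0,0,0],[0,0,0],[0,0,0]])

```text
time: 6.23
position: [0.6366, -0.1375, 0.0818]
tool_rot: [-3.083, 0.601, 0.006]
ft_force: [0.1, 0.5, -0.3]
grip_width: 0.011
grip_force: 0.0
```

```bash
cat >> h.py <<'E'
def fit():  # refine theta by tip-of-stud brightness: save zoomed pics only
    pass
E
python3 -c "
from h import *
go(71,-50,92);go(40.5,-65,92)"
```

```text
t 6.23 F [ 0.1  0.5 -0.3] tcp fix [ 86.7 -49.2  92.8] -> xyz [-15.7   0.8   0.9] dr [-0.     0.004  0.002]
t 6.23 F [ 0.1  0.5 -0.3] tcp fix [ 86.7 -49.2  92.8] -> xyz [-46.2  15.7   1. ] dr [-0.     0.004  0.002]
```

>>> send_rows(xyz=[[-4,-1,1],[-9,-3,1],[-12,-4,1],[-14,-4,1],[-16,-3,1],[-18,-1,1],[-20,1,1],[-22,3,1],[-24,5,1],[-26,6,1]], dr=[[0,0,0],[0,0,0],[0,0,0],[0,0,0],[0,0,0],[0,0,0],[0,0,0],[0,0,0],[0,0,0],[0,0,0]])

```text
time: 7.07
position: [0.6116, -0.1365, 0.0837]
tool_rot: [3.082, -0.606, 0.002]
ft_force: [2.8, -1.4, -0.1]
grip_width: 0.005
grip_force: 1.4
```

>>> send_rows(xyz=[[-2,1.5,0],[-4,3,0],[-6,4,0],[-8,5.5,0],[-10,6.5,0],[-12,7.5,0],[-14,8.5,0],[-16,9.5,0],[-18,10,0],[-20,11,0]], dr=[[0,0,0],[0,0,0],[0,0,0],[0,0,0],[0,0,0],[0,0,0],[0,0,0],[0,0,0],[0,0,0],[0,0,0]])

```text
time: 7.9
position: [0.5886, -0.1377, 0.0832]
tool_rot: [3.083, -0.604, -0.0]
ft_force: [3.6, -1.4, -0.5]
grip_width: 0.01
grip_force: 1.0
```

```bash
python3 -c "
from h import *
go(87,-50,160)
get_image('side')
v=np.load('pose.npy')
from scipy import ndimage
for th in(-.35,-.45,-.55): print(th,proj('side',fx(v,local(th,1.)[4:])).round(1).tolist())
im=get_image('side')[105:235,195:355,::-1];cv2.imwrite('pics/p2.png',cv2.resize(im,(736,598),interpolation=2))"
```

```text
t 7.9 F [ 3.6 -1.4 -0.5] tcp fix [ 42.3 -67.6  94.2] -> xyz [ 44.7 -17.6 -65.8] dr [ 0.  0. -0.]
-0.35 [[252.6, 145.1], [268.8, 169.7], [310.2, 160.4], [291.1, 137.4], [220.8, 143.2]]
-0.45 [[254.0, 143.6], [265.9, 168.8], [309.1, 162.1], [293.8, 138.2], [220.8, 143.2]]
-0.55 [[255.6, 142.2], [263.1, 167.6], [307.7, 163.7], [296.4, 139.0], [220.8, 143.2]]
```

View pics/p2.png

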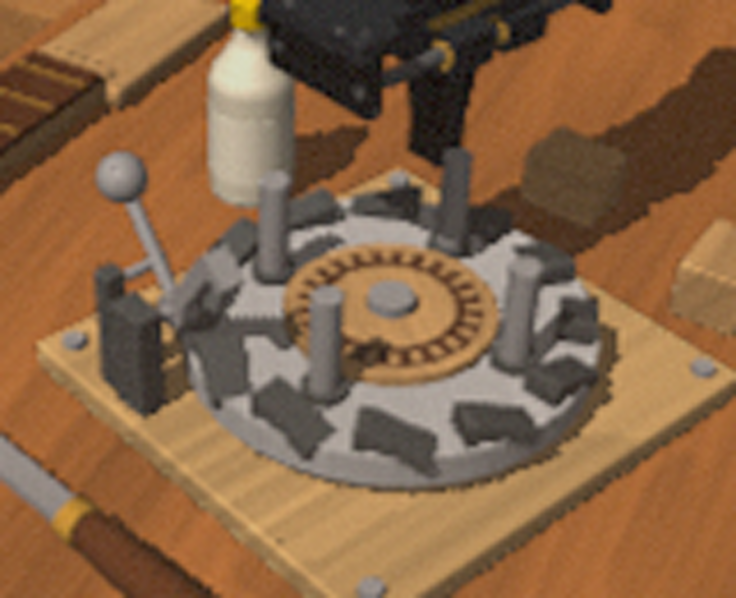

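Stud tops match θ ≈ -0.45 to within half a pixel (stud0 (254.1,143.7), stud3 (293.9,138.3)), and the ball is at (221,143), fully tipped. Next I'll retract and go round to the ball's +x side.

>>> send_rows(xyz=[[4,0,0],[11,0,-3],[16,0,-14],[18,0,-32],[18,0,-52],[20,0,-72],[24,-3,-86],[32,-15,-91],[42,-36,-91],[54,-62,-91]], dr=[[0,0,0],[0,0,0],[0,0,0],[0,0,0],[0,0,0],[0,0,0],[0,0,0],[0,0,0],[0,0,0],[0,0,0]])

```text
time: 8.83
position: [0.6633, -0.1031, 0.1764]
tool_rot: [3.08, -0.61, 0.003]
ft_force: [1.0, -0.8, 0.1]
grip_width: 0.005
grip_force: 0.0
```

>>> send_rows(xyz=[[12,-26,0],[24,-52,0],[35,-78,0],[41,-94,0],[43,-101,0],[43,-101,12],[43,-101,30],[43,-101,48],[43,-101,62],[43,-101,68]], dr=[[0,0,0],[0,0,0],[0,0,0],[0,0,0],[0,0,0],[0,0,0],[0,0,0],[0,0,0],[0,0,0],[0,0,0]])

```text
time: 9.67
position: [0.738, -0.0258, 0.1031]
tool_rot: [3.08, -0.607, -0.007]
ft_force: [0.1, -0.2, 0.3]
grip_width: 0.007
grip_force: 0.0
```

```bash
python3 -c "
from h import *
go(60,95,117)"
```

```text
t 9.67 F [ 0.1 -0.2  0.3] tcp fix [138.5  92.5 114.1] -> xyz [-78.5  -2.3  -2.6] dr [ 0.003  0.004 -0.002]
```

>>> send_rows(xyz=[[-4,-1,-2],[-10,-2,-2],[-14,-2,-2],[-17,-2,-2],[-20,-2,-2],[-23,-2,-2],[-26,-2,-2],[-29,-2,-2],[-32,-2,-2],[-35,-2,-2]], dr=[[0,0,0],[0,0,0],[0,0,0],[0,0,0],[0,0,0],[0,0,0],[0,0,0],[0,0,0],[0,0,0],[0,0,0]])

```text
time: 10.5
position: [0.7079, -0.0082, 0.1079]
tool_rot: [3.083, -0.604, -0.002]
ft_force: [-0.5, -0.1, -0.3]
grip_width: 0.005
grip_force: 0.1
```

>>> send_rows(xyz=[[-3,0,0],[-6,0,0],[-9,0,0],[-12,0,0],[-15,0,0],[-18,0,0],[-21,0,0],[-24,0,0],[-27,0,0],[-30,0,0]], dr=[[0,0,0],[0,0,0],[0,0,0],[0,0,0],[0,0,0],[0,0,0],[0,0,0],[0,0,0],[0,0,0],[0,0,0]])

```text
time: 11.33
position: [0.6805, 0.0029, 0.1083]
tool_rot: [3.083, -0.604, 0.0]
ft_force: [-0.4, -0.1, 0.3]
grip_width: 0.002
grip_force: 0.0
```

>>> send_rows(xyz=[[-3,0,0],[-6,0,0],[-8,0,0],[-10,0,0],[-10,0,0],[0,0,-3],[10,0,-15],[16,0,-35],[20,0,-60],[24,0,-85]], dr=[[0,0,0],[0,0,0],[0,0,0],[0,0,0],[0,0,0],[0,0,0],[0,0,0],[0,0,0],[0,0,0],[0,0,0]])

```text
time: 12.17
position: [0.7029, -0.0067, 0.1935]
tool_rot: [3.083, -0.605, -0.002]
ft_force: [1.1, -0.1, -0.5]
grip_width: 0.004
grip_force: 0.0
```

>>> send_rows(xyz=[[5,0,-25],[20,0,-50],[40,0,-60],[60,0,-60],[80,0,-60],[100,0,-60],[110,0,-60],[110,0,-60],[110,0,-60],[110,0,-60]], dr=[[0,0,0],[0,0,0],[0,0,0],[0,0,0],[0,0,0],[0,0,0],[0,0,0],[0,0,0],[0,0,0],[0,0,0]])

```text
time: 13.0
position: [0.8045, -0.0472, 0.2533]
tool_rot: [-3.083, 0.603, 0.001]
ft_force: [-0.1, 0.1, 0.8]
grip_width: 0.007
grip_force: 0.0
```

```bash
python3 -c "
from h import *
go(60,95,117)
v=np.load('pose.npy')
for q in(0,.15): print(proj('side',fx(v,local(-.45,q)[8])),proj('scene',fx(v,local(-.45,q)[8])))
im=get_image('side')[105:235,195:355,::-1];cv2.imwrite('pics/p3.png',cv2.resize(im,(736,598),interpolation=2))"
```

```text
t 13.0 F [-0.1  0.1  0.8] tcp fix [208.1  97.8 264.3] -> xyz [-148.     2.7  147.4] dr [-0.     0.001  0.   ]
[[239.19241013 152.54559896]] [[263.99915888 197.85461528]]
[[236.21337205 149.3622637 ]] [[266.58476412 200.03705179]]
```

View pics/p3.png

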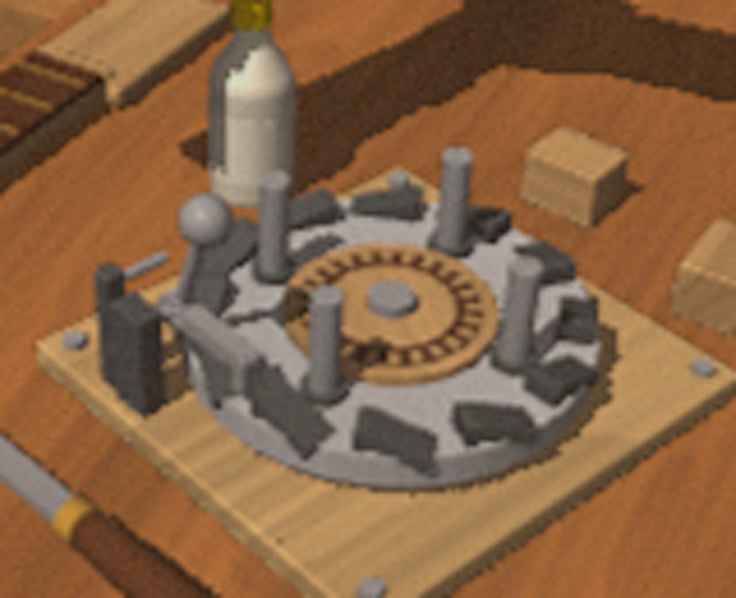

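The ball is at (239.3,152.2), which matches q = 0 (239.2,152.5), so the nose is fully down. The studs haven't moved from θ ≈ -0.45 and the robot is clear.

```bash
python3 -c "
from bench import *
print(close_job())"
```

```text
the job is handed in; nothing more can be done
None
```

The job is handed in: I tipped the pawl back, pushed the disc back one notch to about -0.45 rad, and dropped the pawl's nose fully into that notch, using only gentle pushes and staying clear of the loose things.

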